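# Back the label feed wheel off one notch

### The arm

A 6-joint arm with a two-finger parallel gripper is mounted at the origin on a cart in front of the work surface, level with it; the furniture and walls round the work are solid. World frame = base frame: x ahead of the robot, y to its left, z up, the work surface at z = 0. Lengths are in mm, angles in rad, forces in N, time in s.
With the tool pointing down it reaches from about 375 to 925 mm from the base axis. Payload 5.7 kg.
Tool frame: the origin (TCP) lies at the very end of the fingers, on their centre line; the grasp point (between the pads) lies 19 mm behind it; z points along the fingers, x is the direction in which the jaws open and shut, and the axes are right-handed (so a half turn about z gives the same grasp; the last joint's range is limited). The gripper opens to 88 mm and grips with 3 to 60 N. Pads are 20 mm wide; open, the fingers measure 115 mm over their backs; the gripper's body (75 mm by 178 mm) begins 61 mm behind the grasp point.
Start: joints at [-1.419, 0.359, 1.51, -0, 1.272, -0.115], TCP at [158.173, -578.743, 222.623] pointing down, gripper open.
Joint ranges: [-2.97, 2.97], [-1.01, 2.36], [0.21, 2.38], [-0.96, 4.11], [0.2, 2.71], [-2.98, 2.98]. Speed limits (rad/s): [2.39, 2.39, 3.14, 3.14, 3.14, 3.14].

### API

Orientations are given as a unit quaternion [x, y, z, w].
In Python, from station import r, vision gives the robot as it stands.
- The arm moves only by the shell command python3 -m handwheel 'ROWS'. ROWS is text: rows parted by semicolons, each of 5 numbers parted by spaces: the shift along the tool's x, y, z in cm, then the turn about the tool's z in degrees, then the opening in per cent of the stroke, from 0 (shut) to 100 (fully open). A call has 1 to 8 rows; each row shifts and turns the commanded pose from where the row before left it, along the tool's axes as they then stand; what a row does not reach is not made up. A row lasts 1/12 s, in which the tool goes at most 41.7 mm and 7.16 degrees, less where a joint would pass 70% of its speed; a pose out of reach is approached as far as the arm can. A call with a gripper value outside its range is refused whole. The fingers move at their own pace and stop on an object; the grip force is fixed at half the most. Time passes only in rows, so rows that do not move let the fingers close. It gives the time, the measured TCP pose, the force and the opening at its end, in the units of the state.
- r.observe(): the state, without advancing time (a new reading comes with each control period).
- vision.get_image(name): name is "scene" or "top"; returns a dict with "pixels" (400x640x3 uint8, red, green, blue), "range_z" (400x640 float32, mm along the optical axis (not along the pixel's ray), 0 where there is no reading), "intrinsics" (3x3 intrinsics, pixels), "rvec" (rotation vector, rad) and "tvec" (3), from world to camera coordinates, as OpenCV has them. Camera axes: x right, y down, z forward; pixel columns grow to the right and rows downward; lengths in mm; the calibration is good to about 2 mm. A picture is of the moment at which its call begins.
- r.finish_job(): hands the job in, once; it reports no verdict.
The state is a dict: "time": time; "qpos": joint angles; "qvel": joint speeds; "effort": joint torques, N m; "ee_pos": TCP position; "orientation": TCP orientation; "ft_force": force on the tool from outside, world axes, zero at the start; "torque": the same for the moment, N m; "finger_gap": finger opening in mm.
Only numpy, scipy, OpenCV 4.12 (cv2) and the standard library are available. Lean on these libraries where they do the work, as an engineer would, in place of code of your own. Each camera call takes 0.05 s, during which the arm holds its last target. There are 200 camera calls.

### The job

The label feed has run one notch too far. With a fingertip, flip the pawl up out of the wheel's teeth by its thumb lever, push the wheel's upright peg to turn the wheel back exactly one notch (counterclockwise seen from above), then push the thumb lever back so that the pawl drops fully into that notch again. Nothing is to be picked up: leave the label roll on its hub and the stamp, ink pad and marker where they lie.

Things in the scene. Friction and masses are not known exactly. Their poses are not given: they have to be found in the camera images.
- feed_stand: Label feed stand, fixed to the table: grey base plate, x -100 to 100 mm, y -145 to 100 mm, top at z = 12 mm, with a flat white ratchet wheel and a dark steel pawl. Origin on the table under the wheel's vertical axis, z up; all coordinates given in these notes are in this frame, in mm. The plate's -x side faces the robot, turned by up to 0.4 rad.
- wheel_top (a point): Centre of the wheel's upper face (z = 30 mm). The wheel is a white disc of radius 87 mm; ten saw teeth stand on its rim (radius 69 to 85 mm) up to z = 39 mm. A label roll lies on it round a steel hub pin 19 mm in diameter and 30 mm high.
- feed_wheel (a joint): Turn of the wheel, rad; grows counterclockwise seen from above = backward. Starts within 0.06 of 0. A notch is 0.628 (36 degrees). With the pawl down it has play of about 0.11 either side of 0 or of a whole notch, and backward is then blocked. With the pawl up it turns with slight friction (1 to 2 N at the peg) and stays where it is left.
- pawl (a joint): Swing of the pawl, rad: 0 = fully down in a notch (stop), grows as the nose rises, 1.0 = fully up (stop). From about 0.2 the nose is clear of the teeth. A stiff hinge: it stays at whatever angle it is left. It goes fully down only if the wheel is within about 0.11 of a whole notch.
- pawl_hinge (a point): On the pawl's horizontal hinge axis (parallel to y) at x = 60, y = -77, z = 56. The pawl arm, 12 mm wide, runs from here 63 mm towards -x to its nose, which stands between the rim teeth at x = 0. The hinge shaft runs through a bracket (20 mm thick in x, y -91 to -103, top at z = 64) to the thumb lever at y = -115.
- turning_peg (a point): The one upright dark steel peg on the wheel, 12 mm in diameter, 60 mm from the wheel's axis, on the robot's side and to the left (135 degrees counterclockwise from the stand's +x when the wheel reads 0). This point is on its axis at z = 55 mm; the peg reaches from the disc (z = 30) up to z = 77. It moves on a circle round the wheel's axis.
- lever_tip (a point): Top of the thumb lever, an upright steel strip at y = -115, 16 mm wide in y, 5 mm thick, with a 10 mm bead at the tip, 56 mm from the hinge axis. Pawl down, it leans 0.35 rad towards the stand's -x (tip at z = 109); it turns with the pawl. Pushed towards +x (away from the robot) it lifts the pawl, pushed towards -x it lowers it; 1 to 2 N.
- label_roll: Loose roll of blank white labels, 68 mm in diameter, 40 mm high, lying on the wheel round its hub; top at z = 70 mm. Origin at the centre of its underside.
- date_stamp: Date stamp with a round red handle, 34 x 32 x 87 mm, standing loose on the table beside the stand on its +y side. Origin at the centre of its underside.
- ink_pad: Ink pad, 62 x 92 x 14 mm, loose on the table beside the stand on its +y side. Origin at the centre of its underside.
- marker: Felt marker, 131 mm long, 14 mm thick, lying loose on the robot's side of the stand. Origin under its middle.
Things that resemble listed ones, but are neither listed nor needed, are in the scene too. Several things have the shape of the label_roll; the one meant has the colours described above.

How it is judged (in metres and radians):
On the way, in this order (a step that is already met when the one before it is completed fails the run):
1. the pawl is flipped up clear of the teeth, the wheel still at its old notch (value of joint pawl above 0.25 rad and value of joint feed_wheel between -0.2 and 0.2 rad), for 0.1 s.
2. the wheel is turned back one notch while the pawl is up (value of joint pawl above 0.2 rad and value of joint feed_wheel between 0.49 and 0.77 rad), for 0.2 s.
3. the pawl is down in the next notch (value of joint pawl below 0.06 rad and value of joint feed_wheel between 0.49 and 0.77 rad), for 0.2 s.
At the end, for the whole second after the job is handed in: The pawl is fully down (joint under 0.06 rad) and the wheel stands still one notch back (0.49 to 0.77 rad from its zero), with the label roll still lying on the wheel round its hub (all of step 3 and velocity of joint feed_wheel between -0.05 and 0.05 rad/s and z of label_roll in the frame of feed_stand below 0.036 m and horizontal distance between label_roll and feed_stand below 0.015 m); the robot touches nothing.
It fails at once if the wheel is pushed back well past one notch, or forward by most of a notch (value of joint feed_wheel above 1 rad or value of joint feed_wheel below -0.4 rad).
It fails at once if the label roll is lifted off the wheel (z of label_roll in the frame of feed_stand above 0.042 m).
It fails at once if the stamp, ink pad or marker is shifted more than 25 mm (distance of any of date_stamp, ink_pad, marker from where it was at the start of the episode above 0.025 m).
It fails at once if the stamp, ink pad or marker is lifted (height (world z) of any of date_stamp, ink_pad, marker above 0.012 m).
It fails at once if the stamp is knocked over (angle between date_stamp's own z axis and vertical above 0.5 rad).
It also fails if it takes over 56 s, if anything falls off the work surface, if the arm or the gripper's body presses on something with over 40 N, if the wrist force passes 120 N, or if a joint passes its speed limit or range.

## Working session

There is one attempt and no reset: what is moved stays moved. The work goes in short steps, Python scripts to look and compute and a shell command to move; the robot and the scene stay as the last step left them, time stands still between calls to the robot, and variables do not carry over. Pictures are saved under pics/ and viewed, about 8 in all and at most 12, crops included, and the job is handed in when it is done.

```bash
mkdir -p pics; ls; python3 - <<'E'
from station import r, vision
import cv2,numpy as np
s=r.observe();print(s['time'],s['ee_pos'],s['orientation'],s['finger_gap'])
for n in('scene','top'):
    d=vision.get_image(n);np.savez(f'{n}0.npz',**d)
    cv2.imwrite(f'pics/{n}0.png',d['pixels'][:,:,::-1])
    R=cv2.Rodrigues(np.array(d['rvec'],float))[0];print(n,-R.T@np.array(d['tvec']).ravel(),d['intrinsics'],R[2])
E
```

```text
pics
0.0 [ 158.08763236 -578.07713226  221.80401559] [ 7.94875854e-01 -6.06771405e-01 -6.54273357e-04 -6.40925655e-04] 88.34179581623533
scene [-50.90367437 619.6579767  432.97225256] [[374.29568085   0.         318.99198034]
 [  0.         374.29568085 196.21325046]
 [  0.           0.           1.        ]] [ 0.70991488 -0.57407845 -0.40798873]
top [ 460.13129029  137.23120614 1005.49972597] [[366.79920275   0.         319.93247977]
 [  0.         366.79920275 197.16750826]
 [  0.           0.           1.        ]] [ 0.09684017 -0.00717479 -0.99527408]
```

View pics/scene0.png

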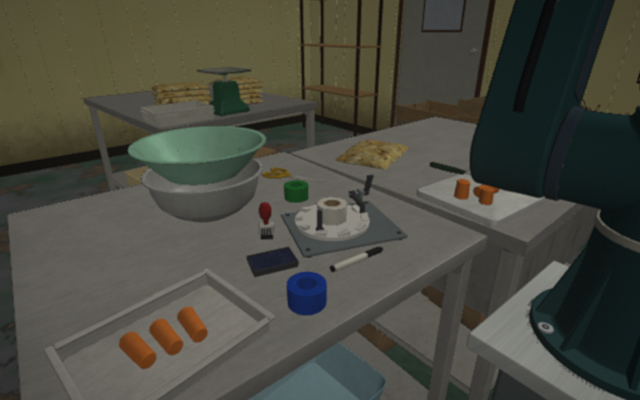

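View pics/top0.png

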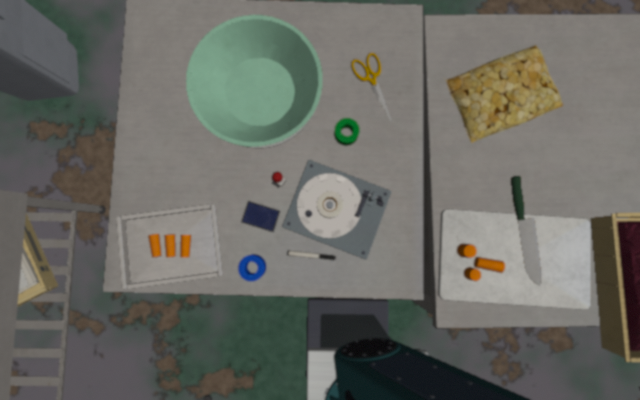

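Three ring-shaped rolls: blue at top (252,267), green at (346,131), white at (329,205) on the wheel. The white one fits (white, lying on the wheel round the hub). I'll confirm it in an enlarged crop and measure the stand from plate corners.

```bash
cat > h.py <<'E'
import cv2,numpy as np
def cam(d):
    R=cv2.Rodrigues(np.array(d['rvec'],float))[0];t=np.array(d['tvec'],float).ravel();K=np.array(d['intrinsics']);return R,t,K
def ray(d,uv,z):
    R,t,K=cam(d);uv=np.atleast_2d(np.array(uv,float));p=np.c_[uv,np.ones(len(uv))]@np.linalg.inv(K).T@R;c=-R.T@t
    return c+p*((z-c[2])/p[:,2])[:,None]
def proj(d,P):
    R,t,K=cam(d);return cv2.projectPoints(np.atleast_2d(np.array(P,float)),R,t,K,None)[0][:,0]
E
python3 - <<'E'
import numpy as np,cv2
from h import *
d=dict(np.load('top0.npz'));im=d['pixels'];hsv=cv2.cvtColor(im,cv2.COLOR_RGB2HSV)
x0,y0,x1,y1=270,145,410,270
print(im[240,340],im[170,310],im[280,340],im[190,325],im[213,309])
c=im[y0:y1,x0:x1,::-1];cv2.imwrite('pics/crop_top.png',cv2.resize(c,None,fx=5.5,fy=4.8*1.0 if 0 else 4.6,interpolation=cv2.INTER_CUBIC)) if 0 else cv2.imwrite('pics/crop_top.png',cv2.resize(c,None,fx=4.7,fy=4.7,interpolation=cv2.INTER_CUBIC))
s=dict(np.load('scene0.npz'))['pixels'][165:260,275:415,::-1];cv2.imwrite('pics/crop_scene.png',cv2.resize(s,None,fx=5.7,fy=5.7,interpolation=cv2.INTER_CUBIC))
E
```

```text
[ 95 101 103] [ 95 102 103] [129 127 124] [173 168 161] [58 58 64]
```

View pics/crop_top.png

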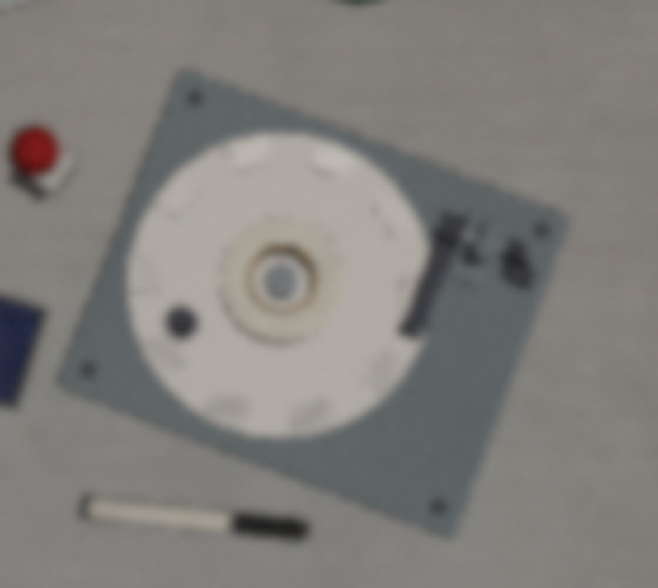

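View pics/crop_scene.png

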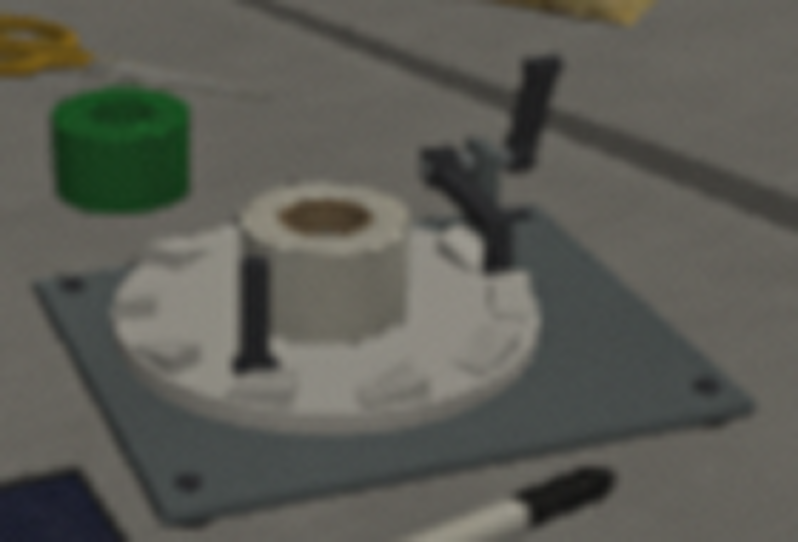

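The crops show the white roll at the wheel centre (top ≈ (330,204)), the peg at (308.5,213.5), the pawl arm at (360,203) and the lever at (380,201). The plate corners are clear too.

```bash
python3 - <<'E'
import numpy as np,cv2
from h import *
d=dict(np.load('top0.npz'));im=d['pixels'].astype(int)
m=((im[:,:,2]-im[:,:,0]>=3)&(im.sum(2)>200)&(im.sum(2)<360)).astype(np.uint8)
m[:145]=0;m[270:]=0;m[:,:270]=0;m[:,410:]=0
m=cv2.morphologyEx(m,cv2.MORPH_OPEN,np.ones((3,3)))
n,l,st,_=cv2.connectedComponentsWithStats(m);k=1+st[1:,4].argmax()
pts=np.argwhere(l==k)[:,::-1]
P=ray(d,pts,12)[:,:2].astype(np.float32)
rect=cv2.minAreaRect(P);print(rect)
box=cv2.boxPoints(rect);print(box)
man=ray(d,np.array([(185,70),(570,215),(450,538),(60,382)])/4.7+[270-.4,145-.4],12);print(man)
print('sides',[np.linalg.norm(man[i]-man[i-1]) for i in range(4)])
# stand axes: left->right in image = -y ; bottom->top = +x
A=man[:,:2]; model=np.array([[100,100],[100,-145],[-100,-145],[-100,100]],float)
def fit(M,A):
    a=M-M.mean(0);b=A-A.mean(0);th=np.arctan2((a[:,0]*b[:,1]-a[:,1]*b[:,0]).sum(),(a*b).sum())
    R=np.array([[np.cos(th),-np.sin(th)],[np.sin(th),np.cos(th)]]);return th,A.mean(0)-R@M.mean(0),R
th,t,R=fit(model,A);print('man',th,t,A-(model@R.T+t))
o=sorted(range(4),key=lambda i:0); B=np.array([box[np.linalg.norm(box-a,axis=1).argmin()] for a in A])
th2,t2,R2=fit(model,B);print('box',th2,t2,B-(model@R2.T+t2))
th,t,R=fit(model,(A+B)/2);print('avg',th,t)
# dark blobs: peg
for nm,(cx,cy),z in(('peg',(308.5,213.5),77),('lever',(379.6,200.5),109)):
    w=np.s_[int(cy)-5:int(cy)+6,int(cx)-6:int(cx)+7]
    g=np.maximum(0,(95 if nm=='peg' else 75)-im[w].mean(2));yy,xx=np.mgrid[w]
    uv=((xx*g).sum()/g.sum(),(yy*g).sum()/g.sum());p=ray(d,uv,z)[0];q=R.T@(p[:2]-t)
    print(nm,uv,p,'stand',q,np.hypot(*q),np.degrees(np.arctan2(q[1],q[0])))
uv=((280)/4.7+269.6,281/4.7+144.6);print('hub60',R.T@(ray(d,uv,60)[0,:2]-t))
# tooth disc centre
w=((im.min(2)>135)).astype(np.uint8);w[:150]=0;w[250:]=0;w[:,:290]=0;w[:,:][:,365:]=0
c=max(cv2.findContours(w,0,2)[0],key=cv2.contourArea);c=cv2.convexHull(c);print('disc',cv2.minEnclosingCircle(c),R.T@(ray(d,cv2.minEnclosingCircle(c)[0],33)[0,:2]-t))
s=dict(np.load('scene0.npz'))
for nm,p in(('peg',(-42.4,42.4,77)),('lever',(60-19.2,-115,109)),('hubtop',(0,0,60)),('plate',(-100,100,12))):
    W=np.r_[R@np.array(p[:2])+t,p[2]];print(nm,W,'scene',proj(s,W),'top',proj(d,W))
E
```

```text
((526.0656127929688, 84.34716796875), (242.02996826171875, 196.26564025878906), 69.91069030761719)
[[392.33658    4.402031]
 [576.66113  -63.01217 ]
 [659.7947   164.2923  ]
 [475.4701   231.70651 ]]
[[660.33120481 161.77328508  12.        ]
 [578.58148219 -63.37927702  12.        ]
 [392.04518716   5.86291177  12.        ]
 [477.36801234 230.26807071  12.        ]]
sides [np.float64(195.3639307965377), np.float64(239.5343260721877), np.float64(198.97303855474337), np.float64(240.07844522219074)]
man -0.35621772905098303 [534.92793952 104.7187544 ] [[-3.19217766 -1.79453094]
 [ 0.49741684  2.67242505]
 [ 1.40562638  2.16823252]
 [ 1.28913444 -3.04612663]]
box -0.35062456012317295 [533.79401259 105.47823128] [[-2.26361532 -0.75332732]
 [-1.24347359  2.03600692]
 [ 2.26364583  0.75331969]
 [ 1.24347359 -2.03599929]]
avg -0.3534159408167766 [534.36090047 105.09861591]
peg (np.float64(308.0788177339902), np.float64(213.27709359605913)) [509.02494358 159.93339431  77.        ] stand [-42.74866264  42.67687285] 60.404996760703014 135.04815013342807
lever (np.float64(379.28135451505017), np.float64(200.86120401337797)) [540.55035608 -15.16233146 109.        ] stand [  47.42979414 -110.68613035] 120.42011801830142 -66.80452276817147
hub60 [-0.96522436  0.86128513]
disc ((329.1050720214844, 205.15953063964844), 32.420570373535156) [-0.67588264  0.19393536]
peg [509.25623047 159.55295957  77.        ] scene [[321.62050822 209.77115139]] top [[308.23073865 213.18811427]]
lever [532.83725999 -16.91498382 109.        ] scene [[371.40157844 174.35549881]] top [[379.99658507 204.00241077]]
hubtop [534.36090047 105.09861591  60.        ] scene [[332.95514253 206.06038716]] top [[329.61896551 204.1598751 ]]
plate [475.15177311 233.52867172  12.        ] scene [[304.33674517 254.06433954]] top [[281.13620966 226.68200806]]
```

Everything agrees: plate sides, peg radius of 60.4 mm at 135.0°, and hub and disc centre within 1 mm. So the stand is at (534,105) with yaw −0.353. I'll shut the gripper, align tool y with stand −x, and move above the lever's near side.

```bash
python3 -m handwheel '0 0 0 7.1 0;0 0 0 7.1 0;0 0 0 7.1 0;0 0 0 7.1 0;0 0 0 7.1 0'
python3 -m handwheel '-3.6 -.7 0 0 0;-3.6 -.7 0 0 0;-3.6 -.7 0 0 0;-3.6 -.7 0 0 0;-3.6 -.7 0 0 0;-3.6 -.7 0 0 0;-3.6 -.7 0 0 0;-3.6 -.7 0 0 0'
cat >> h.py <<'E'
TH=-0.3534;T0=np.array([534.4,105.1])
RS=np.array([[np.cos(TH),-np.sin(TH)],[np.sin(TH),np.cos(TH)]])
def st():
    from station import r
    from scipy.spatial.transform import Rotation as Ro
    s=r.observe();M=Ro.from_quat(s['orientation']).as_matrix()
    print('t%.2f'%s['time'],'world',np.round(s['ee_pos'],1),'stand',np.round(RS.T@(np.array(s['ee_pos'][:2])-T0),1),'toolx in stand deg %.1f'%np.degrees(np.arctan2(M[1,0],M[0,0])-TH),'F stand',np.round(RS.T@np.array(s['ft_force'][:2]),1),'Fz %.1f'%s['ft_force'][2],'gap %.1f'%s['finger_gap'],np.round(M[2],3))
E
python3 -c 'from h import *;st()'
```

```text
time: 0.52
ee_pos: [158.1, -578.3, 222.1]
orientation: [-0.57, 0.822, 0.001, 0.0]
ft_force: [0.3, -0.1, 1.0]
finger_gap: 58.2
time: 1.18
ee_pos: [310.6, -326.0, 222.4]
orientation: [-0.572, 0.82, 0.0, 0.0]
ft_force: [-0.2, -0.4, 0.3]
finger_gap: 4.6
t1.18 world [ 310.6 -326.   222.4] stand [ -60.8 -481.9] toolx in stand deg -90.0 F stand [-0.  -0.4] Fz 0.3 gap 4.6 [-0.  0. -1.]
```

```bash
python3 -m handwheel '-3.66 -.68 0 0 0;-3.66 -.68 0 0 0;-3.66 -.68 0 0 0;-3.66 -.68 0 0 0;-3.66 -.68 0 0 0;-3.66 -.68 0 0 0;-3.66 -.68 0 0 0;-3.66 -.68 0 0 0' >/dev/null
python3 -m handwheel '-3.66 -.68 0 0 0;-3.66 -.68 0 0 0;0 0 3 0 0;0 0 3 0 0;0 0 3 0 0;0 0 2 0 0;0 0 0 0 0'>/dev/null
python3 -c 'from h import *;st()
from station import vision
d=vision.get_image("scene");np.savez("s1.npz",**d);cv2.imwrite("pics/s1.png",cv2.resize(d["pixels"][120:270,260:460,::-1],None,fx=4,fy=4,interpolation=cv2.INTER_CUBIC))'
```

```text
t2.43 world [496.9  -7.1 108.8] stand [   3.6 -118.3] toolx in stand deg -89.9 F stand [-0.6 -1.1] Fz 0.6 gap 0.6 [ 0.002  0.008 -1.   ]
```

View pics/s1.png

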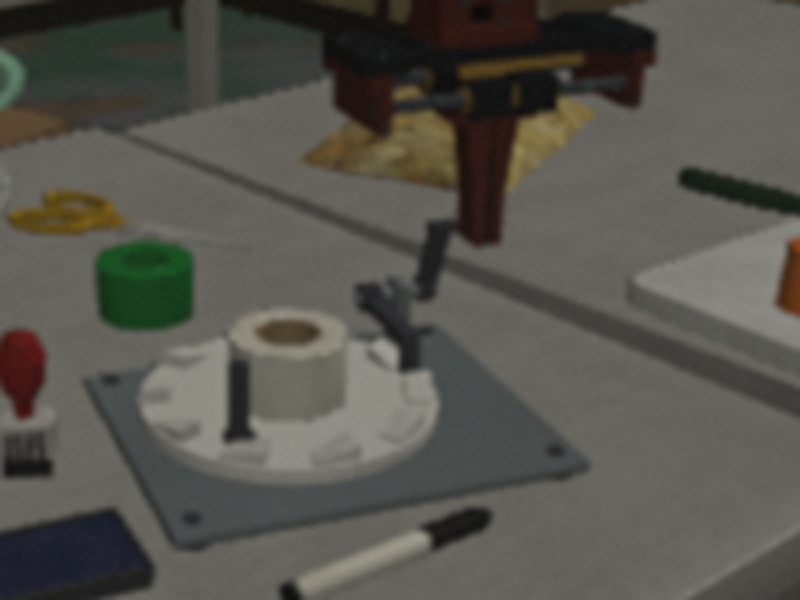

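The closed finger stands just on the robot's side of the lever (lever tip at crop (437,228), finger at (480,235)). Next I'll lower it and push.

```bash
python3 -m handwheel '0 0 1 0 0;0 0 1.1 0 0;0 -1 0 0 0;0 -.8 0 0 0;0 -.6 0 0 0;0 -.5 0 0 0;0 -.5 0 0 0'>/dev/null; python3 -c 'from h import *;st()'
python3 -m handwheel '0 -.5 0 0 0;0 -.5 0 0 0;0 -.5 0 0 0;0 0 0 0 0' >/dev/null; python3 -c 'from h import *;st()'

```

```text
t3.07 world [533.6 -20.   92.4] stand [  42.5 -117.7] toolx in stand deg -90.0 F stand [-1.5  0. ] Fz 0.9 gap 0.5 [-0.    -0.001 -1.   ]
t3.40 world [547.4 -25.1  91.6] stand [  57.3 -117.7] toolx in stand deg -90.0 F stand [-0.4  0.1] Fz 0.3 gap 0.6 [-0. -0. -1.]
```

```bash
python3 -m handwheel '0 1 0 0 0;0 1 0 0 0;0 0 2 0 0;0 0 0 0 0' >/dev/null 2>&1 <<<'' & wait; python3 -c 'from h import *;st()'
```

```text
t3.73 world [524.4 -17.   69.9] stand [  32.9 -118. ] toolx in stand deg -89.9 F stand [-0.7 -0.3] Fz 0.9 gap 0.5 [ 0.001  0.004 -1.   ]
```

I got the z sign wrong on that row, so the finger went 2 cm down. It touched nothing (force ≈ 0). Now going up, then across to the peg.

```bash
python3 -m handwheel '0 0 -2.5 0 0;0 0 -2.5 0 0;-3.1 1.1 0 0 0;-3.1 1.1 0 0 0;-3.1 1.1 0 0 0;-3.1 1.1 0 0 0;-3.1 1.1 0 0 0;-3.1 1.1 0 0 0'>/dev/null
python3 -m handwheel '0 0 0 -7 0;0 0 0 -7 0;0 0 0 -7 0;0 0 0 -7 0;0 0 0 -7 0;0 0 0 -7 0;0 0 0 -7 0;0 0 0 -7 0'>/dev/null
python3 -m handwheel '0 0 0 -7 0;0 0 0 0 0'>/dev/null
python3 -c 'from h import *;st()
from station import vision
for n in ("scene","top"):
  d=vision.get_image(n);np.savez(n+"2.npz",**d);c=d["pixels"][130:260,270:430,::-1];cv2.imwrite("pics/%s2.png"%n,cv2.resize(c,None,fx=4.5,fy=4.5,interpolation=cv2.INTER_CUBIC))'
```

```text
t5.23 world [529.4 179.5 122.2] stand [-30.5  68.1] toolx in stand deg -26.7 F stand [-0.8 -0.5] Fz 0.5 gap 0.2 [-0.  0. -1.]
```

View pics/scene2.png

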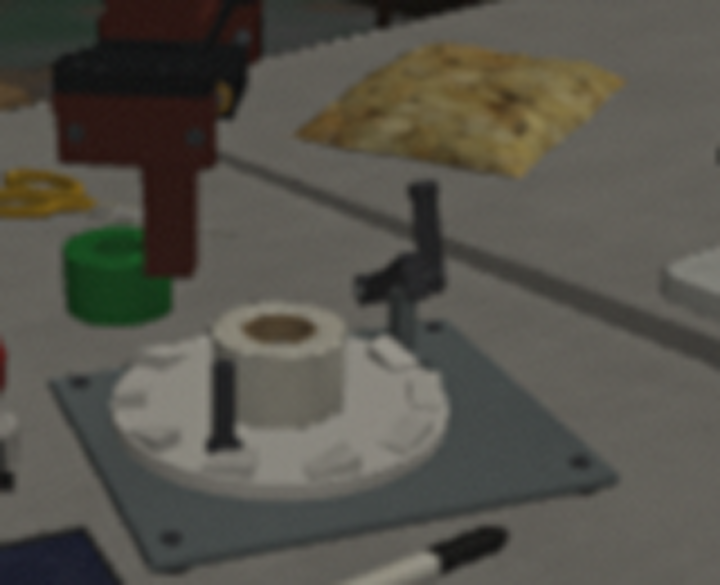

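The lever now leans away (tip at crop (424,190)) and the pawl arm is lifted clear. The wheel is unmoved and the finger is above the start of the peg push. Next: shift outward, descend, and push about 41 mm along the chord.

```bash
python3 -m handwheel '-.5 0 0 0 0;0 0 2 0 0;0 0 2 0 0;0 0 2 0 0;0 0 1 0 0;0 0 0 0 0'>/dev/null; python3 -c 'from h import *;st()'
python3 -m handwheel '0 .6 0 0 0;0 .6 0 0 0;0 .6 0 0 0;0 .6 0 0 0;0 .6 0 0 0;0 .5 0 0 0;0 .4 0 0 0;0 0 0 0 0' >/dev/null; python3 -c 'from h import *;st()
from station import vision
d=vision.get_image("scene");np.savez("s3.npz",**d);c=d["pixels"][130:260,270:430,::-1];cv2.imwrite("pics/s3.png",cv2.resize(c,None,fx=4.5,fy=4.5,interpolation=cv2.INTER_CUBIC))
d=vision.get_image("top");np.savez("t3.npz",**d)'
```

```text
t5.83 world [524.5 182.9  49.7] stand [-36.2  69.6] toolx in stand deg -27.0 F stand [ 0.1 -0.7] Fz 0.4 gap 0.3 [-0.002  0.004 -1.   ]
t6.50 world [497.3 155.8  51.9] stand [-52.4  34.7] toolx in stand deg -27.0 F stand [-0.4 -0.4] Fz -0.5 gap 0.2 [ 0.     0.001 -1.   ]
```

View pics/s3.png

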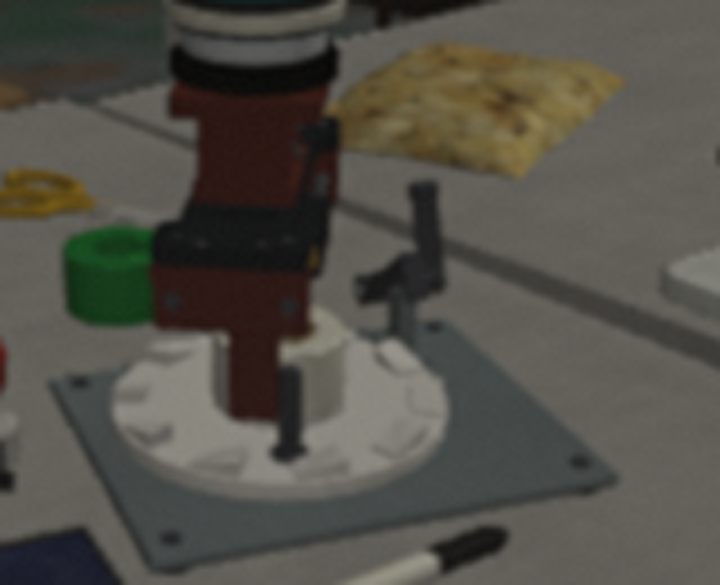

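The finger pushed the peg to crop (288,370) and the pawl stays up. I'll work out the wheel angle from the peg's top pixel.

```bash
cat >> h.py <<'E'
def wheel(d):
    # peg = dark grey vertical blob near wheel front; compare its axis with prediction of the peg axis at z 45..70
    im=d['pixels'].astype(int);m=((im.max(2)<75)&(im.max(2)-im.min(2)<14)).astype(np.uint8)
    n,l,s,c=cv2.connectedComponentsWithStats(m[195:236,300:370])
    k=1+s[1:,4].argmax();x,y,w,h,a=s[k];print('blob',x+300,y+195,w,h,a)
    ys,xs=np.nonzero(l==k);ys=ys+195;xs=xs+300
    col=np.polyfit(ys,xs,1)
    best=[]
    for q in np.arange(-.1,1,.005):
        b=np.radians(135)+q;W=RS@(60*np.array([np.cos(b),np.sin(b)]))+T0
        P=proj(d,[[W[0],W[1],z] for z in(45,55,65)]);best.append((np.abs(np.polyval(col,P[:,1])-P[:,0]).mean(),round(q,3)))
    print('wheel',min(best))
E
python3 -c '
from h import *
for f in("scene0","scene2","s3"): wheel(dict(np.load(f+".npz")))'
```

```text
blob 349 195 21 18 170
wheel (np.float64(20.68627857799127), np.float64(0.995))
blob 349 195 21 18 157
wheel (np.float64(24.532538991421763), np.float64(0.995))
blob 349 195 21 17 152
wheel (np.float64(22.8177360001085), np.float64(0.995))
```

Wrong blob: that's the pawl. I'll limit the columns to the peg.

```bash
sed -i 's/300:370\]/300:347]/' h.py; python3 -c '
from h import *
for f in("scene0","scene2","s3"): wheel(dict(np.load(f+".npz")))'
```

```text
blob 316 209 7 21 115
wheel (np.float64(0.049879327490278534), np.float64(-0.095))
blob 316 209 7 22 119
wheel (np.float64(0.09714388047206057), np.float64(-0.095))
blob 330 211 8 22 119
wheel (np.float64(0.05729328853340121), np.float64(0.45))
```

The scene view gives a relative turn of +0.545 but an absolute 0.45. Finger contact geometry gives about 0.46. I'll push another 8 mm, then back off, rise and measure with both cameras.

```bash
python3 -m handwheel '0 .4 0 0 0;0 .4 0 0 0;0 0 0 0 0'>/dev/null; python3 -c 'from h import *;st()'
python3 -m handwheel '0 -1 0 0 0;0 -1.5 0 0 0;0 -1.5 0 0 0;0 0 -2.5 0 0;0 0 -2.5 0 0;0 0 -2.5 0 0;0 -4 0 0 0;0 -4 0 0 0'>/dev/null
python3 - <<'E'
from h import *
st()
from station import vision
d=vision.get_image("scene");np.savez("s4.npz",**d);wheel(d)
d=vision.get_image("top");np.savez("t4.npz",**d);cv2.imwrite("pics/t4.png",cv2.resize(d["pixels"][150:260,270:410,::-1],None,fx=5,fy=5,interpolation=cv2.INTER_CUBIC))
for f in('top0','t4'):
    d=dict(np.load(f+'.npz'));im=d['pixels'].astype(int)
    m=((im.max(2)<100)&(im.max(2)-im.min(2)<14)).astype(np.uint8)
    R=np.zeros_like(m);c=proj(d,[534.4,105.1,50])[0]
    cv2.circle(R,tuple(int(round(v)) for v in c),29,1,-1);cv2.circle(R,tuple(int(round(v)) for v in c),14,0,-1)
    n,l,s,ce=cv2.connectedComponentsWithStats(m*R)
    for k in range(1,n):
        if s[k,4]>8:
            q=RS.T@(ray(d,ce[k],77)[0,:2]-T0);print(f,ce[k],s[k,4],q,np.hypot(*q),'wheel',np.arctan2(q[1],q[0])%6.283-np.radians(135))
E
```

```text
t6.85 world [491.7 150.8  51.6] stand [-55.9  28.1] toolx in stand deg -27.0 F stand [1.6 0.9] Fz 0.8 gap 0.6 [-0.  0. -1.]
t7.52 world [580.9 233.2 128.9] stand [ -0.7 136.3] toolx in stand deg -27.1 F stand [0.4 0.5] Fz -0.8 gap 0.5 [ 0.001 -0.002 -1.   ]
blob 334 211 7 22 121
wheel (np.float64(0.06018282164681447), np.float64(0.585))
top0 [308.         213.29166667] 24 [-42.89050884  42.83541273] 60.6173929869191 wheel 0.0006427006473304075
t4 [317.54166667 225.        ] 24 [-61.76247251   9.63627005] 62.50968494196999 wheel 0.6306245398417456
```

View pics/t4.png

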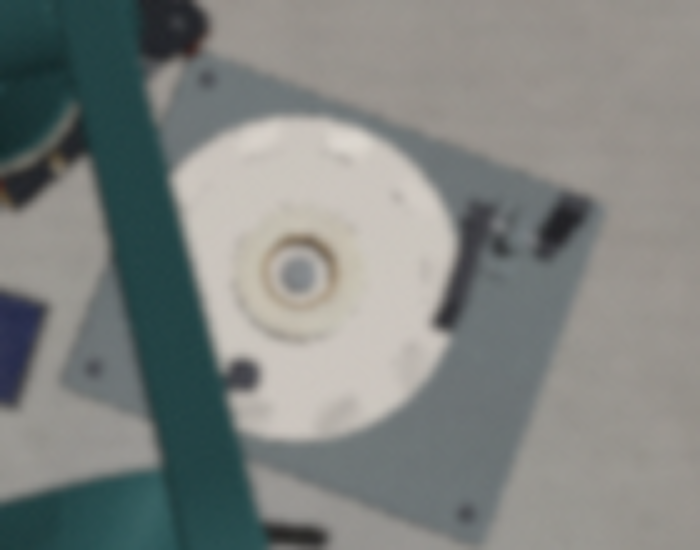

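The pawl is still up (crop (455,270)), the peg is at (241,373), and the finger is clear. The wheel reads 0.63 from the top view, 0.585 absolute from the scene view and 0.59 from contact. All are within 0.05 of the notch, so I'll go to the lever's far side.

```bash
python3 -m handwheel '0 0 0 7 0;0 0 0 7 0;0 0 0 7 0;0 0 0 7 0;0 0 0 7 0;0 0 0 7 0;0 0 0 7 0;0 0 0 7 0'>/dev/null
python3 -m handwheel '0 0 -1 7 0;3.62 -1.6 0 0 0;3.62 -1.6 0 0 0;3.62 -1.6 0 0 0;3.62 -1.6 0 0 0;3.62 -1.6 0 0 0;3.62 -1.6 0 0 0;3.62 -1.6 0 0 0'>/dev/null
python3 -m handwheel '0 0 0 0 0;0 0 0 0 0'>/dev/null; python3 -c 'from h import *;st()'
```

```text
t9.12 world [597.6 -45.7 136.3] stand [ 111.5 -119.6] toolx in stand deg -90.2 F stand [0.  0.1] Fz -1.0 gap 0.9 [ 0.     0.001 -1.   ]
```

```bash
python3 -m handwheel '0 0 2.4 0 0;0 0 2.4 0 0;0 0 0 0 0;0 1 0 0 0;0 1 0 0 0;0 .8 0 0 0;0 .6 0 0 0;0 .6 0 0 0'>/dev/null;python3 -c 'from h import *;st()'
python3 -m handwheel '0 .5 0 0 0;0 .3 0 0 0;0 0 0 0 0'>/dev/null;python3 -c 'from h import *;st()'
```

```text
t9.78 world [560.3 -29.5  90. ] stand [  70.9 -117.3] toolx in stand deg -89.9 F stand [1.4 0.6] Fz 0.8 gap 0.6 [-0.001 -0.002 -1.   ]
t10.03 world [552.  -26.9  88.9] stand [  62.2 -117.7] toolx in stand deg -90.0 F stand [-0.2  0.1] Fz 0.7 gap 0.6 [-0.  0. -1.]
```

```bash
for i in 1; do python3 -m handwheel '0 .2 0 0 0;0 0 0 0 0'>/dev/null;python3 -c 'from h import *;st()'; python3 -m handwheel '0 .2 0 0 0;0 0 0 0 0'>/dev/null;python3 -c 'from h import *;st()';done
```

```text
t10.20 world [550.8 -26.5  88.6] stand [  60.9 -117.8] toolx in stand deg -90.0 F stand [ 0.9 -0.1] Fz -0.0 gap 0.5 [-0.  0. -1.]
t10.37 world [549.9 -26.1  88.8] stand [  60.  -117.7] toolx in stand deg -90.0 F stand [2.8 0.6] Fz -0.4 gap 0.7 [-0.    -0.002 -1.   ]
```

```bash
python3 -m handwheel '0 .2 0 0 0;0 0 0 0 0'>/dev/null;python3 -c 'from h import *;st()'; python3 -m handwheel '0 .2 0 0 0;0 0 0 0 0'>/dev/null;python3 -c 'from h import *;st()'
```

```text
t10.53 world [549.5 -25.9  89.2] stand [  59.5 -117.6] toolx in stand deg -90.0 F stand [6.6 0. ] Fz -1.8 gap 0.2 [-0.    -0.005 -1.   ]
t10.70 world [549.2 -25.6  89.6] stand [  59.1 -117.5] toolx in stand deg -90.0 F stand [9.6 0.4] Fz -2.1 gap 0.1 [-0.001 -0.008 -1.   ]
```

Firm stop at 59 mm (predicted 61 for fully down; a pawl resting on a tooth would have stopped near 67). I'll back off and check.

```bash
python3 -m handwheel '0 -1 0 0 0;0 -1.5 0 0 0;0 -1.5 0 0 0;0 0 -3 0 0;0 0 -3 0 0;0 0 -3 0 0;0 0 -3 0 0;0 0 0 0 0'>/dev/null
python3 - <<'E'
from h import *
st()
from station import vision
d=vision.get_image("scene");np.savez("s5.npz",**d);wheel(d)
a=d["pixels"];b=np.load('scene0.npz')['pixels'];c=np.hstack([x[160:260,275:400,::-1] for x in(b,a)])
cv2.imwrite("pics/s5.png",cv2.resize(c,None,fx=3.2,fy=3.2,interpolation=cv2.INTER_CUBIC))
E
```

```text
t11.37 world [585.7 -38.8 214.3] stand [  97.9 -117.2] toolx in stand deg -90.0 F stand [ 0.3 -0.5] Fz 0.1 gap 0.0 [-0.001 -0.007 -1.   ]
blob 334 211 7 21 119
wheel (np.float64(0.06064414710226629), np.float64(0.585))
```

View pics/s5.png

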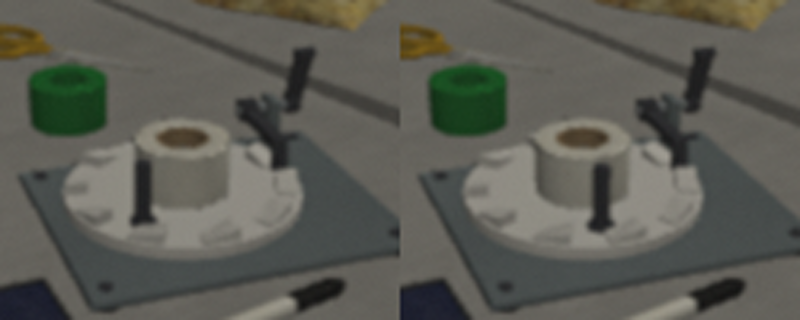

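Side by side, the lever tip ((303,50) before, (703,50) now) and pawl nose match the start. The peg is one notch on and the roll is on its hub. One numeric check on the pawl, then I hand in.

```bash
python3 - <<'E'
from h import *
from station import r
f=lambda n:np.load(n+'.npz')['pixels'].astype(int)
for n in('scene2','s5'):print(n,'pawl/lever diff from start',np.abs(f(n)-f('scene0'))[172:200,348:376].mean())
for n in('scene0','scene2','s5'):
    w=f(n)[172:184,360:378].mean(2);g=np.maximum(0,75-w);print(n,'lever col',(g.sum(0)*np.arange(360,378)).sum()/g.sum())
r.finish_job()
E
```

```text
scene2 pawl/lever diff from start 15.354591836734693
s5 pawl/lever diff from start 1.3235544217687074
scene0 lever col 368.3076573849879
scene2 lever col 363.9975615420343
s5 lever col 368.33223889931213
the job is handed in; nothing more can be done
```

I flipped the pawl up by its thumb lever, pushed the peg back one notch, and pushed the lever back until it met a firm stop (about 10 N). Then I moved the arm clear and handed the job in at about 11.4 s. No verdict was reported.

**Pawl:** it looks fully down. The lever is within 0.03 px of its starting column, where the lifted lever stood about 4 px away. It stopped at 59 mm, against 61 mm predicted for fully down.

**Wheel:** it did not move while the pawl was lowered. The estimates of its angle differ slightly:

| Estimate | Wheel (rad) |
|---|---|
| Top view | 0.63 |
| Scene view, absolute | 0.585 |
| Finger contact | 0.59 |
| Scene view, relative to its own start reading | 0.68 |

The scene view's start reading of −0.095 disagreed with the top view's 0.00, probably from a small calibration error. All four fall within the required 0.49 to 0.77.

**Other objects:** the last picture shows the label roll on its hub. The marker, and the part of the ink pad in view, look undisturbed. The stamp was outside that picture, but the arm felt no unexpected contact.

**Slip:** one move after lifting the pawl had the wrong z sign and went 2 cm down instead of up; it touched nothing.

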